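# Step the photometer's filter turret to the three-dot filter and press read

## Robot

A 6-joint arm with a two-finger parallel gripper is mounted at the origin on a cart in front of the work surface, level with it; the furniture and walls round the work are solid. World frame = base frame: x ahead of the robot, y to its left, z up, the work surface at z = 0. Lengths are in m, angles in rad, forces in N, time in s.
With the tool pointing down it reaches from about 0.4 to 0.825 m from the base axis. Payload 7 kg.
Tool frame: the origin (TCP) lies at the very end of the fingers, on their centre line; the grasp point (between the pads) lies 19 mm behind it (env.hold_point_z is the distance from the TCP to the grasp point, in m); z points along the fingers, y is the line along which they close (so a half turn about z gives the same grasp; the last joint's range is limited). The gripper opens to 85 mm and grips with 20 to 120 N. Pads are 22 mm wide; open, the fingers measure 114 mm over their backs; the gripper's body (76 mm by 85 mm) begins 54 mm behind the grasp point. The pads swing forward as they close: fully open they stand 13 mm farther back than shut.
Start: joints at [1.548, 0.359, 0.012, 0, -1.224, -0.288], TCP at [0.206, 0.643, 0.231] pointing down, gripper open.
Joint ranges: [-3.07, 3.07], [-1.43, 2.12], [-1.02, 1.25], [-3.03, 1.67], [-3.05, -0], [-3.03, 3.03]. Speed limits (rad/s): [2.39, 2.39, 3.01, 3.14, 3.14, 3.14].

## Interface

Orientations are given as a unit quaternion [x, y, z, w].
In Python, from cell import env gives the robot as it stands.
- The arm moves only by the tool step_arm, never from a script. Its argument "plan" is a list of rows, each an object with "linear": the shift along the world's x, y, z in cm, a list of three; "rot": the turn, a rotation vector about the world's x, y, z in degrees, a list of three; "gripper": the opening, from -1 (shut) to 1 (fully open). In form: [{"linear": [x, y, z], "rot": [wx, wy, wz], "gripper": gripper}, ...]. A call has 1 to 5 rows; each row shifts and turns the commanded pose from where the row before left it; what a row does not reach is not made up. A row lasts 1/8 s, in which the tool goes at most 62.5 mm and 10.7 degrees, less where a joint would pass 70% of its speed; a pose out of reach is approached as far as the arm can. A call is refused whole if a number of a shift passes 6.25 or a number of a turn 10.7, either way. A call with a gripper value outside its range is refused whole. The fingers move at their own pace and stop on an object; "newtons" is the grip in N (left out, the last holds). Time passes only in rows, so rows that do not move let the fingers close. It gives the time, the measured TCP pose, the force, the opening and the grip force at its end, in the units of the state.
- env.observe(): the state, without advancing time (a new reading comes with each control period).
- env.read_camera(name): name is "scene" or "top" or "wrist"; returns the picture (400x640x3 uint8, blue, green, red); there is no depth.
- env.calibration(name): a dict with "camera_matrix" (3x3 intrinsics, pixels), "xyz" and "attitude" of the camera in the world; the wrist camera has in their place "hand_eye" (4x4, takes a point from camera to tool coordinates, whose origin is the TCP and whose axes are the flange's). Camera axes: x right, y down, z forward; pixel columns grow to the right and rows downward; lengths in m; the calibration is good to about 2 mm. A picture is of the moment at which its call begins: read the wrist's pose just before it. calibration takes no time and is no camera call.
- env.finish_job(): hands the job in; it is judged then, once.
The state is a dict: "time_s": time; "joint_pos": joint angles; "qvel": joint speeds; "effort": joint torques, N m; "tcp_pos": TCP position; "tcp_rot": TCP orientation; "force": force on the tool from outside, world axes, zero at the start; "moment": the same for the moment, N m; "grip_width": opening from 0.0 (shut) to 1.0 (fully open); "gripper_force": force on a finger pad.
Only numpy, scipy, OpenCV 4.12 (cv2) and the standard library are available. Lean on these libraries where they do the work, as an engineer would, in place of code of your own. Each camera call takes 0.05 s, during which the arm holds its last target. There are 200 camera calls.

## Task

On the bench photometer, push the upright tab of the filter turret round with your fingertips until it rests at the marker disc with three dots, and only then press the round read button on top of the photometer's left wing all the way down and let it come up again. Only push and press: do not pinch the tab between the fingers, do not lift the vial out of its well, and leave the things standing around where they are.

Things in the scene. Friction and masses are not known exactly. Their poses are not given: they have to be found in the camera images.
- photometer: Fixed instrument. Origin on the turret's vertical axis at bench level. x points from the turret to the housing (away from the robot), y left, z up; turned up to 0.25 rad. Round foot, radius 126, 14 thick. White housing behind the turret: x +60 to +130, y -109 to +120, top 74 above the bench, with a wing of the same height at y +68 to +120 reaching forward to x +20. Hole for the vial at x +95, y -69.
- filter_turret (a joint): Turret angle q, rad, about the photometer's z; positive = counter-clockwise from above (the tab, nearest the robot, moves right, -y). Detents at -0.6, 0 (parked, no marker, the start), +0.6, +1.2; stops at -0.72, +1.32. Resists with up to 0.22 N m (3 N on the tab); past half-way it snaps to the next detent and stays. In the photometer's frame the tab points along (-cos(q-0.3), -sin(q-0.3)).
- turret_axis (a point): Centre of the turret disc's top face, 40 above the bench. The disc is aluminium, radius 55; a low hub (radius 13) rises to 58. A light head (44 wide, top 74) juts from the housing over the rear of the disc to x = +20 in the photometer's frame; only hub and tab stand above the rest of the disc.
- tab_end (a point): Middle of the outer end face of the turret's tab, 85 from the axis, 56 above the bench. The tab is an upright radial aluminium fin on the disc: 12 thick, from 37 to 85 from the axis, from 40 to 72 above the bench. It moves with the turret. The point's x axis points along the fin towards the turret axis.
- tab_pointer (a point): Point on the tab's line, 106 from the axis: it lies over the centre of a marker disc when the tab stands at that marker.
- marker_1: White marker disc with one black dot, radius 16, fixed on the foot 106 from the turret axis; top 18 above the bench, dots raised 1.5 and 9 wide. The three markers sit outside the detents at -0.6, +0.6 and +1.2 rad, one at each, in an order that changes. Origin: centre of its underside.
- marker_2: The same with two dots.
- marker_3: The same with three dots in a triangle: the target.
- read_button_top (a point): Centre of the top of the round read button, radius 14, on top of the wing at the left of the housing (x +47, y +94 in the photometer's frame), 96 above the bench when up. Pressed straight down.
- read_button (a joint): Travel of the read button, m: 0 up, 0.006 fully down. Springs back by itself; fully down takes 5 N.
- sample_vial: Glass culture vial with cotton plug, about 30 in diameter, 163 tall, standing loose in the hole of the housing, its top about 192 above the bench. Stays there. Origin: centre of its underside.
- flask: Small conical flask with cotton plug, 50 x 50 x 126, loose, right of the photometer. Leave it.
- vial_side: Open empty glass vial, 29 x 29 x 142, loose, right of the photometer and nearer the robot than the flask. Leave it.
- box: Small carton, 34 x 52 x 13, loose, left of the photometer. Leave it.
- cotton: White cotton plug, 40 x 40 x 31, loose, left of the photometer, nearer the robot than the carton. Leave it.
Mind the look-alikes: they are no part of the job. Leave any yellow look-alike of the vial_side alone.

How it is judged:
On the way, in this order (a step that is already met when the one before it is completed fails the run):
1. the tab stands at the three-dot marker (horizontal distance between tab_pointer and marker_3 below 0.015 m and value of joint read_button below 0.003 m), for 0.3 s.
2. the read button is fully down, the tab at the three-dot marker (horizontal distance between tab_pointer and marker_3 below 0.015 m and value of joint read_button above 0.005 m), for 0.05 s.
At the end, for the whole second after the job is handed in: The turret rests with the tab's line within 15 mm of the three-dot marker's centre, the read button is up again after a full press made there, the sample vial stands in its hole, and flask, open vial, carton and cotton plug lie within 30 mm of their starts, the glasses upright (horizontal distance between tab_pointer and marker_3 below 0.015 m and value of joint read_button below 0.002 m and velocity of joint filter_turret between -0.05 and 0.05 rad/s and z of sample_vial in the frame of photometer below 0.036 m and angle between sample_vial's own z axis and vertical below 0.25 rad and distance of each of flask, vial_side, box, cotton from where it was at the start of the episode below 0.03 m and angle between each of flask, vial_side's own z axis and vertical below 0.3 rad); the robot touches nothing.
It fails at once if the read button is pressed before the tab stands at the three-dot marker (horizontal distance between tab_pointer and marker_3 above 0.022 m and value of joint read_button above 0.003 m).
It fails at once if the tab is pinched: fingers press on both of its sides at once (contact force between the fingers and filter_turret_c3 above 2 N and contact force between the fingers and filter_turret_c2 above 2 N).
It fails at once if the sample vial is lifted (z of sample_vial in the frame of photometer above 0.046 m).
It fails at once if the flask, open vial, carton or cotton plug is lifted or carried off (height (world z) of any of flask, vial_side, box, cotton above 0.02 m or distance of any of flask, vial_side, box, cotton from where it was at the start of the episode above 0.04 m).
It also fails if it takes over 40 s, if anything falls off the work surface, if the arm or the gripper's body presses on something with over 40 N, if the wrist force passes 120 N, or if a joint passes its speed limit or range.

## Working session

There is one attempt and no reset: what is moved stays moved. The work goes in short steps, Python scripts to look and compute and a tool call to move; the robot and the scene stay as the last step left them, time stands still between calls to the robot, and variables do not carry over. Pictures are saved under pics/ and viewed, at most 10 in all, crops included, and the job is handed in when it is done.

Besides the shell and the picture viewer there is one more tool, called after ">>>" as a command line: name --argument value ..., lists and objects as JSON in quotes. step_arm: Moves the arm, as the interface text tells. Its arguments: {"type":"object","properties":{"plan":{"type":"array","items":{"type":"object","properties":{"linear":{"type":"array","items":{"type":"number"}},"rot":{"type":"array","items":{"type":"number"}},"gripper":{"type":"number"}}}},"newtons":{"type":"number"}},"required":["plan"]}

```bash
mkdir -p pics; cat > h.py <<'E'
import numpy as np,cv2
from cell import env
from scipy.spatial.transform import Rotation as R
def cam(n):
    c=env.calibration(n);K=np.array(c["camera_matrix"])
    a=np.array(c["attitude"]);Rm=a if a.shape==(3,3) else R.from_quat(a).as_matrix()
    return K,Rm,np.array(c["xyz"])
def ray(n,u,v,z):
    K,Rm,t=cam(n);d=Rm@np.linalg.inv(K)@[u,v,1];return t+d*(z-t[2])/d[2]
def proj(n,p):
    K,Rm,t=cam(n);q=K@(Rm.T@(np.array(p)-t));return q[:2]/q[2]
E
python3 - <<'E'
from h import *
for n in("top","scene"):
    cv2.imwrite(f"pics/{n}0.png",env.read_camera(n)); print(n,env.calibration(n))
print(env.observe())
E
```

```text
top {'camera_matrix': array([[504.62851604,   0.        , 327.48484959],
       [  0.        , 504.62851604, 198.80666243],
       [  0.        ,   0.        ,   1.        ]]), 'xyz': array([ 0.36392517, -0.02168392,  1.06777532]), 'attitude': array([-0.70341061,  0.7069124 , -0.05167716,  0.05308329])}
scene {'camera_matrix': array([[412.41552572,   0.        , 318.55296537],
       [  0.        , 412.41552572, 198.7687582 ],
       [  0.        ,   0.        ,   1.        ]]), 'xyz': array([ 0.14349286, -0.74504947,  0.50681063]), 'attitude': array([ 0.8287057 , -0.19650341,  0.12755443, -0.50829435])}
{'time_s': 0.1, 'joint_pos': array([ 1.54816043e+00,  3.59303940e-01,  1.11610271e-02, -2.94680730e-04,
       -1.22411260e+00, -2.88080969e-01]), 'qvel': array([ 3.83409784e-04, -5.84200149e-05,  3.88686498e-03,  6.17155642e-04,
       -8.26089197e-04, -2.66660117e-04]), 'effort': array([-2.32556973e-03, -5.84765410e+01,  2.94109815e+01,  6.95453480e+00,
       -3.18068385e-03,  6.42404956e-06]), 'tcp_pos': array([0.20628616, 0.64225535, 0.23047179]), 'tcp_rot': array([ 9.87948097e-01, -1.54783742e-01, -4.07699617e-05,  7.41509482e-04]), 'force': array([ 0.46021854, -0.71922202, -0.14676938]), 'moment': array([-0.02198779, -0.02483786,  0.00170651]), 'gripper_force': 0.0, 'grip_width': 1.001424642426135}
```

View pics/top0.png

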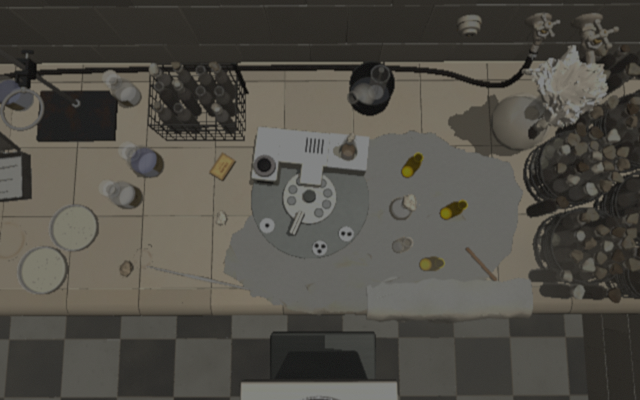

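View pics/scene0.png

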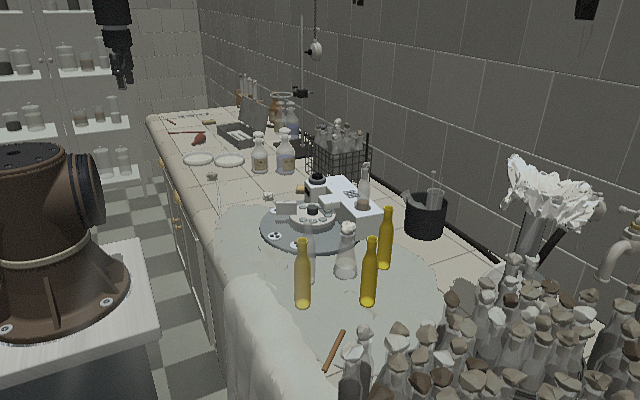

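The top view shows the tab at about (297,222). There are three marker discs: (267,226) with what looks like one dot, (320,248) with maybe three, and (346,233) with maybe two. The read button is at (264,165). I'll enlarge a crop to check the dots, then measure.

```bash
python3 - <<'E'
from h import *
im=cv2.imread("pics/top0.png")
c=cv2.resize(im[120:265,200:400],None,fx=4,fy=4,interpolation=cv2.INTER_CUBIC)
c=cv2.convertScaleAbs(c,alpha=1.7)
cv2.imwrite("pics/crop.png",c)
g=cv2.cvtColor(im,cv2.COLOR_BGR2GRAY)
m=((g>150)*255).astype(np.uint8)
n,l,s,ce=cv2.connectedComponentsWithStats(m[200:265,245:375])
P=[]
# marker centres from hull of white blobs
for i in range(1,n):
    if s[i,4]>60:
        k=((l==i)*255).astype(np.uint8);cn=max(cv2.findContours(k,0,2)[0],key=cv2.contourArea)
        (x,y),r=cv2.minEnclosingCircle(cn);x+=245;y+=200
        print("blob",round(x,1),round(y,1),round(r,1),s[i,4],ray("top",x,y,.018).round(3))
print("hub",ray("top",309,197,.058).round(3),"button",ray("top",264,165,.096).round(3),"tabouter",ray("top",293,234,.072).round(3))
print("flask",ray("top",402,207,.06),"vial",ray("top",402,244,.07),"vialplug",ray("top",347,148,.19),"cotton",ray("top",221,217,.02),"box",ray("top",222,167,.013))
E
```

```text
hub [0.519 0.017 0.058] button [0.577 0.104 0.096] tabouter [0.443 0.048 0.072]
flask [ 0.49702467 -0.17000209  0.06      ] vial [ 0.42211354 -0.16657264  0.07      ] vialplug [ 0.58659542 -0.05553176  0.19      ] cotton [0.48316692 0.20267513 0.02      ] box [0.59130251 0.20487202 0.013     ]
```

View pics/crop.png

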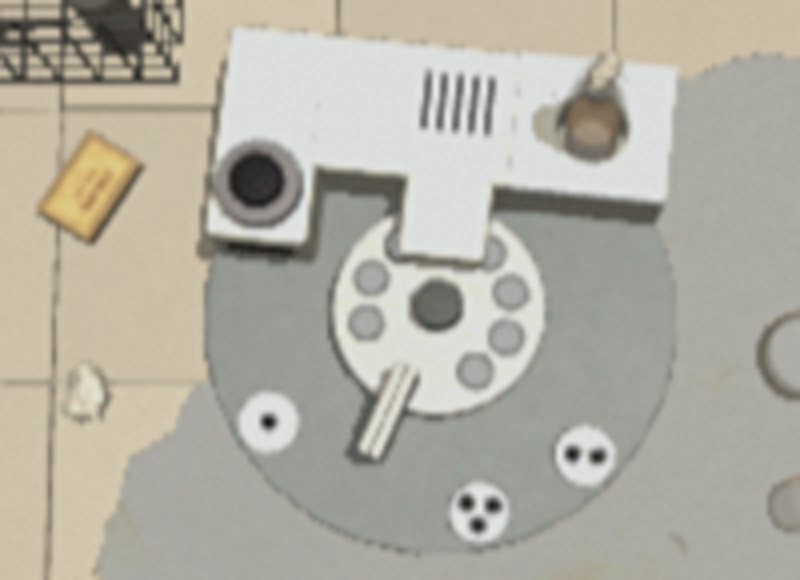

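The crop settles it: the marker at (320,248) has three dots, so it is the target, at +0.6. The one at (267,225) has one dot and the one at (346.5,234) has two.

```bash
python3 - <<'E'
from h import *
px=lambda a,b:(200+(a-1.5)/4,120+(b-1.5)/4)
M={q:ray("top",*px(*p),.018)[:2] for q,p in {-.6:(269,422),.6:(479,511),1.2:(586,455)}.items()}
hub=ray("top",*px(436,305),.058)[:2]; bt=ray("top",*px(257,180),.096)[:2]
src=np.array([[-np.cos(q-.3)*.106,-np.sin(q-.3)*.106] for q in M]+[[0,0],[.047,.094]])
dst=np.array(list(M.values())+[hub,bt])
a,b=src.mean(0),dst.mean(0);S=src-a;D=dst-b
th=np.arctan2((S[:,0]*D[:,1]-S[:,1]*D[:,0]).sum(),(S*D).sum())
c,s=np.cos(th),np.sin(th);Rm=np.array([[c,-s],[s,c]]);t=b-Rm@a
print("yaw",th,"t",t);print("res mm",((src@Rm.T+t-dst)*1e3).round(1).tolist())
w=lambda x,y:(Rm@[x,y]+t).round(4)
for q in(0,.3,.6):
    r=np.array([-np.cos(q-.3),-np.sin(q-.3)]);n=np.array([np.sin(q-.3),-np.cos(q-.3)]) # n: +q motion
    for rr in (.06,.072,.085): print(q,rr,"tab",w(*(r*rr)),"behind face",w(*(r*rr-n*.006)))
print("n ang",[np.degrees(np.arctan2(*(Rm@[np.sin(q-.3),-np.cos(q-.3)])[::-1])) for q in(0,.6)])
print("button",w(.047,.094),"vial",w(.095,-.069))
E
```

```text
yaw -0.10713009227874534 t [0.52192858 0.01728016]
res mm [[-0.6, 0.0], [-1.1, -0.4], [-0.2, 0.2], [1.0, -0.9], [1.0, 1.0]]
0 0.06 tab [0.4668 0.041 ] behind face [0.4692 0.0465]
0 0.072 tab [0.4558 0.0458] behind face [0.4582 0.0513]
0 0.085 tab [0.4439 0.0509] behind face [0.4463 0.0564]
0.3 0.06 tab [0.4623 0.0237] behind face [0.4629 0.0297]
0.3 0.072 tab [0.4503 0.025 ] behind face [0.451  0.0309]
0.3 0.085 tab [0.4374 0.0264] behind face [0.4381 0.0323]
0.6 0.06 tab [0.463  0.0058] behind face [0.4619 0.0117]
0.6 0.072 tab [0.4513 0.0035] behind face [0.4501 0.0094]
0.6 0.085 tab [0.4385 0.001 ] behind face [0.4374 0.0069]
n ang [np.float64(-113.32683600034385), np.float64(-78.94936829249447)]
button [0.5787 0.1057] vial [ 0.609  -0.0615]
```

>>> step_arm --plan '[{"linear": [2.6, -5.4, 0.5], "rot": [0, 0, 6], "gripper": -1}, {"linear": [2.6, -5.4, 0.5], "rot": [0, 0, 6], "gripper": -1}, {"linear": [2.6, -5.4, 0], "rot": [0, 0, 0], "gripper": -1}, {"linear": [2.6, -5.4, 0], "rot": [0, 0, 0], "gripper": -1}, {"linear": [2.6, -5.4, 0], "rot": [0, 0, 0], "gripper": -1}]' --newtons 30

```text
time_s: 0.72
tcp_pos: [0.3368, 0.3706, 0.2412]
tcp_rot: [0.999, -0.05, -0.0, 0.0]
force: [1.1, 0.5, -0.1]
grip_width: 0.002
gripper_force: 0.0
```

>>> step_arm --plan '[{"linear": [2.6, -5.4, 0], "rot": [0, 0, 0], "gripper": -1}, {"linear": [2.6, -5.4, 0], "rot": [0, 0, 0], "gripper": -1}, {"linear": [2.6, -5.4, 0], "rot": [0, 0, 0], "gripper": -1}, {"linear": [2.6, -5.4, 0], "rot": [0, 0, 0], "gripper": -1}, {"linear": [0, 0, 0], "rot": [0, 0, 0], "gripper": -1}]'

```text
time_s: 1.35
tcp_pos: [0.4411, 0.1531, 0.241]
tcp_rot: [0.999, -0.053, -0.0, 0.0]
force: [-0.4, 0.9, 0.3]
grip_width: -0.001
gripper_force: 0.0
```

>>> step_arm --plan '[{"linear": [2.8, -5.5, 0], "rot": [0, 0, 0], "gripper": -1}, {"linear": [0, -0.8, -4], "rot": [0, 0, 0], "gripper": -1}, {"linear": [0, 0, -5], "rot": [0, 0, 0], "gripper": -1}, {"linear": [0, 0, -3], "rot": [0, 0, 0], "gripper": -1}, {"linear": [0, 0, 0], "rot": [0, 0, 0], "gripper": -1}]'

```text
time_s: 1.98
tcp_pos: [0.4668, 0.0933, 0.1194]
tcp_rot: [0.999, -0.051, -0.002, 0.001]
force: [-0.3, -0.2, 0.7]
grip_width: 0.004
gripper_force: 0.0
```

```bash
python3 - <<'E'
from h import *
print(env.observe()["tcp_pos"])
im=env.read_camera("top")
cv2.imwrite("pics/app.png",cv2.convertScaleAbs(cv2.resize(im[120:265,200:400],None,fx=4,fy=4,interpolation=2),alpha=1.7))
E
```

```text
[0.4668128  0.09326161 0.11935066]
```

View pics/app.png

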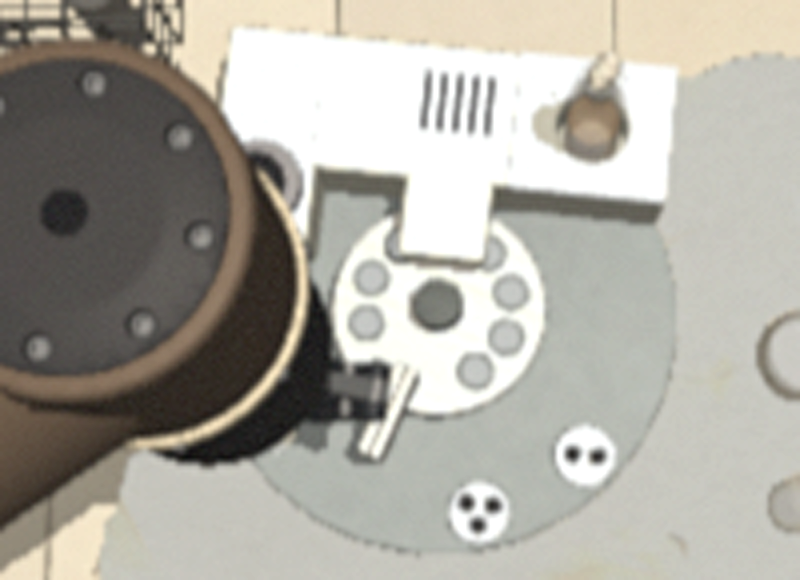

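The picture shows the gripper just left of the tab, with a finger-like part reaching crop (388,390). I'll compare that with the projected TCP.

```bash
python3 - <<'E'
from h import *
o=env.observe();p=o["tcp_pos"];Rt=R.from_quat(o["tcp_rot"]).as_matrix()
for z in(0,-.019,-.07,-.12,-.2):
    for d in ([0,0],[0,.0145],[0,-.0145],[.04,.0]):
        a=proj("top",p+Rt@[*d,z]);print(z,d,((a-[200,120])*4).round(0),end=" ")
    print()
im=env.read_camera("wrist");cv2.imwrite("pics/w.png",cv2.convertScaleAbs(im,alpha=1.5));print(env.calibration("wrist")["hand_eye"].round(3))
E
```

```text
0 [0, 0] [269. 395.] 0 [0, 0.0145] [299. 398.] 0 [0, -0.0145] [238. 392.] 0 [0.04, 0.0] [278. 311.] 
-0.019 [0, 0] [264. 390.] -0.019 [0, 0.0145] [295. 393.] -0.019 [0, -0.0145] [232. 387.] -0.019 [0.04, 0.0] [273. 305.] 
-0.07 [0, 0] [249. 377.] -0.07 [0, 0.0145] [282. 380.] -0.07 [0, -0.0145] [216. 374.] -0.07 [0.04, 0.0] [260. 287.] 
-0.12 [0, 0] [233. 363.] -0.12 [0, 0.0145] [268. 366.] -0.12 [0, -0.0145] [198. 359.] -0.12 [0.04, 0.0] [244. 267.] 
-0.2 [0, 0] [203. 335.] -0.2 [0, 0.0145] [242. 339.] -0.2 [0, -0.0145] [165. 332.] -0.2 [0.04, 0.0] [216. 231.] 
[[ 0.    -0.953 -0.303  0.077]
 [ 1.     0.     0.001  0.   ]
 [-0.    -0.303  0.953 -0.143]
 [ 0.     0.     0.     1.   ]]
```

View pics/w.png

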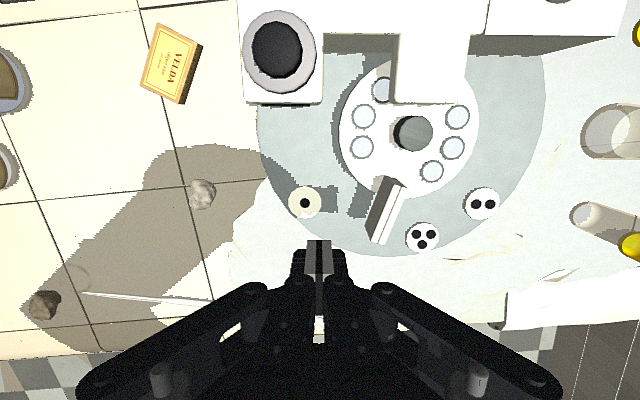

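The dark part is the finger linkage, well above the fingertips. The fingertips themselves are clear, left of the tab, so I'll descend and push.

>>> step_arm --plan '[{"linear": [0, 0, -4.0], "rot": [0, 0, 0], "gripper": -1}, {"linear": [0, 0, -2.7], "rot": [0, 0, 0], "gripper": -1}, {"linear": [0, 0, 0], "rot": [0, 0, 0], "gripper": -1}, {"linear": [-0.5, -1.3, 0], "rot": [0, 0, 0], "gripper": -1}, {"linear": [-0.4, -1.3, 0], "rot": [0, 0, 0], "gripper": -1}]'

```text
time_s: 2.7
tcp_pos: [0.4599, 0.0674, 0.0558]
tcp_rot: [0.999, -0.05, 0.001, -0.001]
force: [-0.2, 0.4, 0.9]
grip_width: 0.003
gripper_force: 1.5
```

>>> step_arm --plan '[{"linear": [-0.5, -1.0, 0], "rot": [0, 0, 0], "gripper": -1}, {"linear": [-0.4, -1.0, 0], "rot": [0, 0, 0], "gripper": -1}, {"linear": [-0.2, -0.9, 0], "rot": [0, 0, 0], "gripper": -1}, {"linear": [0, -0.6, 0], "rot": [0, 0, 0], "gripper": -1}, {"linear": [0, 0, 0], "rot": [0, 0, 0], "gripper": -1}]'

```text
time_s: 3.32
tcp_pos: [0.4481, 0.032, 0.0541]
tcp_rot: [0.999, -0.051, -0.0, 0.0]
force: [0.7, -0.2, -0.4]
grip_width: -0.004
gripper_force: 0.0
```

```bash
python3 - <<'E'
from h import *
o=env.observe();print(o["tcp_pos"],o["force"])
im=env.read_camera("wrist");cv2.imwrite("pics/w2.png",cv2.convertScaleAbs(im,alpha=1.3))
E
```

```text
[0.44806769 0.03198104 0.05405478] [ 0.70596265 -0.20019985 -0.37713256]
```

View pics/w2.png

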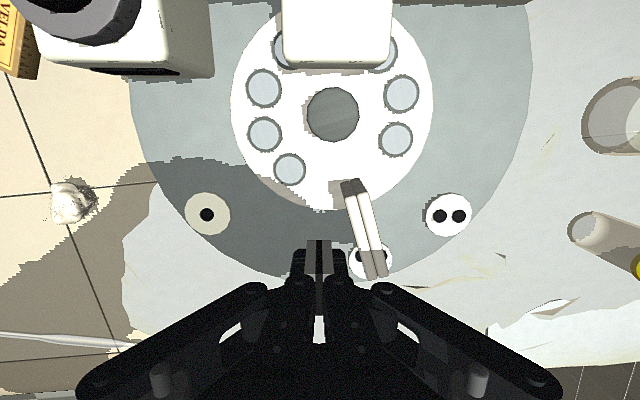

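The tab has snapped to the three-dot marker at (370,260), and the finger reads no force. I'll back off, rise, and go over the button.

>>> step_arm --plan '[{"linear": [0, 2.0, 0], "rot": [0, 0, 0], "gripper": -1}, {"linear": [0, 0.5, 5.5], "rot": [0, 0, 0], "gripper": -1}, {"linear": [0, 0, 5], "rot": [0, 0, 0], "gripper": -1}, {"linear": [0, 0, 0], "rot": [0, 0, 0], "gripper": -1}]'

```text
time_s: 3.88
tcp_pos: [0.4507, 0.0591, 0.163]
tcp_rot: [0.999, -0.05, 0.003, -0.002]
force: [-0.1, 0.5, -0.5]
grip_width: -0.003
gripper_force: 0.0
```

```bash
python3 - <<'E'
from h import *
o=env.observe();print(o["tcp_pos"])
im=env.read_camera("top")
cv2.imwrite("pics/chk.png",cv2.convertScaleAbs(cv2.resize(im[120:265,200:400],None,fx=4,fy=4,interpolation=2),alpha=1.7))
print((np.array([.5787,.1057,.13])-o["tcp_pos"])*100)
E
```

```text
[0.4507434  0.05905716 0.16304461]
[12.79565972  4.66428434 -3.30446052]
```

View pics/chk.png

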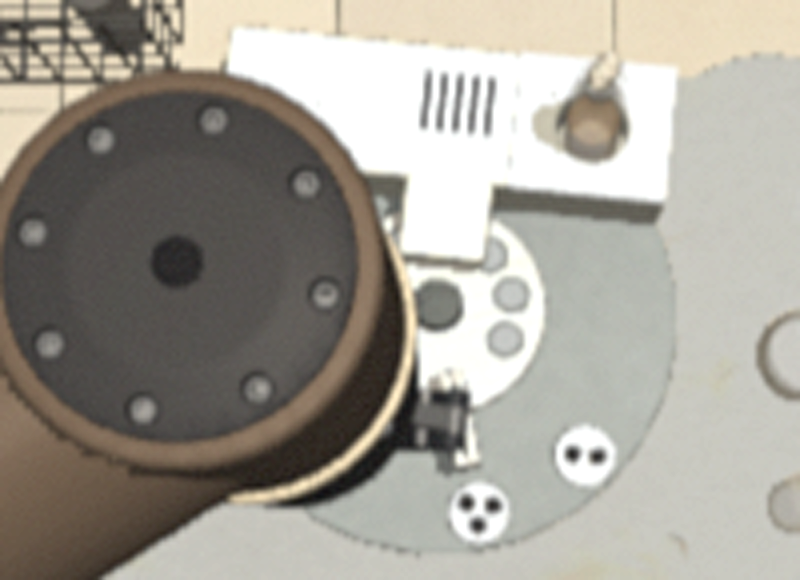

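The tab end at (468,460) points at the three-dot marker at (479,511). Next is the button.

>>> step_arm --plan '[{"linear": [4.3, 1.6, 0], "rot": [0, 0, 0], "gripper": -1}, {"linear": [4.3, 1.6, 0], "rot": [0, 0, 0], "gripper": -1}, {"linear": [4.2, 1.5, 0], "rot": [0, 0, 0], "gripper": -1}, {"linear": [0, 0, -3], "rot": [0, 0, 0], "gripper": -1}, {"linear": [0, 0, -2], "rot": [0, 0, 0], "gripper": -1}]'

```text
time_s: 4.55
tcp_pos: [0.5753, 0.1042, 0.1058]
tcp_rot: [0.999, -0.051, -0.002, 0.001]
force: [-0.5, 0.3, -0.7]
grip_width: 0.002
gripper_force: 0.0
```

>>> step_arm --plan '[{"linear": [0, 0, 0], "rot": [0, 0, 0], "gripper": -1}]'

```text
time_s: 4.68
tcp_pos: [0.5746, 0.1039, 0.1062]
tcp_rot: [0.999, -0.051, -0.003, 0.001]
force: [0.6, -0.4, 0.8]
grip_width: 0.005
gripper_force: 0.0
```

>>> step_arm --plan '[{"linear": [0.4, 0.2, -0.6], "rot": [0, 0, 0], "gripper": -1}, {"linear": [0, 0, -0.5], "rot": [0, 0, 0], "gripper": -1}, {"linear": [0, 0, -0.4], "rot": [0, 0, 0], "gripper": -1}, {"linear": [0, 0, 0], "rot": [0, 0, 0], "gripper": -1}]'

```text
time_s: 5.18
tcp_pos: [0.5807, 0.1068, 0.0947]
tcp_rot: [0.999, -0.051, 0.0, -0.0]
force: [0.0, 0.7, 2.5]
grip_width: 0.004
gripper_force: 1.1
```

>>> step_arm --plan '[{"linear": [0, 0, -0.3], "rot": [0, 0, 0], "gripper": -1}, {"linear": [0, 0, 0], "rot": [0, 0, 0], "gripper": -1}]'

```text
time_s: 5.42
tcp_pos: [0.5807, 0.1068, 0.0916]
tcp_rot: [0.999, -0.051, 0.0, -0.0]
force: [-0.7, 1.0, 3.4]
grip_width: -0.003
gripper_force: 2.0
```

>>> step_arm --plan '[{"linear": [0, 0, -0.3], "rot": [0, 0, 0], "gripper": -1}, {"linear": [0, 0, 0], "rot": [0, 0, 0], "gripper": -1}]'

```text
time_s: 5.68
tcp_pos: [0.5808, 0.1068, 0.0899]
tcp_rot: [0.999, -0.05, 0.001, -0.0]
force: [-5.7, 1.4, 15.5]
grip_width: -0.001
gripper_force: 7.8
```

The force jumped to 15.5 N at z = 0.090, so the button is on its stop. I'll release it and retreat.

>>> step_arm --plan '[{"linear": [0, 0, 1.5], "rot": [0, 0, 0], "gripper": -1}, {"linear": [0, 0, 4], "rot": [0, 0, 0], "gripper": -1}, {"linear": [-2, 3, 5], "rot": [0, 0, 0], "gripper": -1}, {"linear": [-3, 5, 2], "rot": [0, 0, 0], "gripper": -1}, {"linear": [-3, 5, 0], "rot": [0, 0, 0], "gripper": -1}]'

```text
time_s: 6.3
tcp_pos: [0.5003, 0.238, 0.2157]
tcp_rot: [0.999, -0.051, 0.001, -0.001]
force: [-0.3, -0.0, -0.6]
grip_width: 0.001
gripper_force: 0.0
```

>>> step_arm --plan '[{"linear": [-3, 5, 0], "rot": [0, 0, 0], "gripper": -1}, {"linear": [-3, 5, 0], "rot": [0, 0, 0], "gripper": -1}, {"linear": [0, 0, 0], "rot": [0, 0, 0], "gripper": -1}, {"linear": [0, 0, 0], "rot": [0, 0, 0], "gripper": -1}]'

```text
time_s: 6.8
tcp_pos: [0.4401, 0.3365, 0.2132]
tcp_rot: [0.999, -0.05, -0.0, 0.0]
force: [0.9, 0.0, -0.2]
grip_width: 0.004
gripper_force: 0.0
```

```bash
python3 - <<'E'
from h import *
im=env.read_camera("top")
cv2.imwrite("pics/end.png",cv2.convertScaleAbs(cv2.resize(im[120:265,200:400],None,fx=4,fy=4,interpolation=2),alpha=1.7))
E
```

```text
(no output)
```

View pics/end.png

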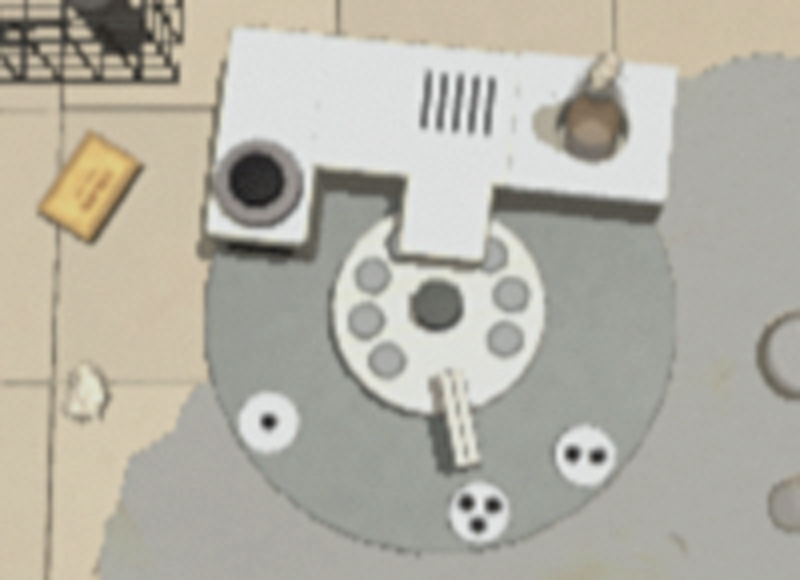

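The tab at (466,465) lines up with the three-dot marker at (479,511). The button looks as it did at the start, and nothing else has moved.

```bash
python3 -c "
from cell import env
print(env.finish_job())"
```

```text
the job is handed in; nothing more can be done
None
```

I pushed the turret tab round to the three-dot marker, pressed the read button down to its stop and let it up, and handed the job in at about 7 s; the final picture shows nothing else moved, but no verdict was returned.

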